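# Lock the filter stage and cap of a bench dust filter

## Robot

A 6-joint arm with a two-finger parallel gripper is mounted at the origin on the work surface. World frame = base frame: x ahead of the robot, y to its left, z up, the work surface at z = 0. Lengths are in mm, angles in rad, forces in N, time in s.
With the tool pointing down it reaches from about 275 to 750 mm from the base axis. Payload 10.2 kg.
Tool frame: the origin (TCP) lies between the finger pads; the fingertips stand 17 mm ahead of it and the grasp point (between the pads) lies 2 mm behind it (tips_ahead is the distance from the TCP to the fingertips, in mm); z points along the fingers, y is the line along which they close (so a half turn about z gives the same grasp; the last joint's range is limited). The gripper opens to 85 mm and grips with 20 to 120 N. Pads are 22 mm wide; open, the fingers measure 114 mm over their backs; the gripper's body (76 mm by 85 mm) begins 54 mm behind the grasp point. The pads swing forward as they close: fully open they stand 13 mm farther back than shut.
Start: joints at [-1.389, 0.313, 1.498, -0, 1.331, -0.223], TCP at [206.751, -482.582, 248.294] pointing down, gripper open.
Joint ranges: [-2.94, 2.94], [-0.97, 2.17], [0.19, 2.56], [-1.23, 4.37], [0.02, 3.11], [-2.88, 2.88]. Speed limits (rad/s): [2.39, 2.39, 3.01, 3.14, 3.14, 3.14].

## Interface

Orientations are given as a unit quaternion [w, x, y, z].
In Python, from rig import sense, capture, finish_job, boxes_of, tips_ahead gives the robot as it stands.
- The arm moves only by the tool drive_tool, never from a script. Its argument "commands" is text: rows parted by semicolons, each of 7 numbers parted by spaces: the shift along the world's x, y, z in units of 0.1 m (1.0 is 0.1 m), then the turn, a rotation vector about the world's x, y, z in units of pi/4 rad (1.0 is pi/4 rad), then the opening in per cent of the stroke, from 0 (shut) to 100 (fully open). A call has 1 to 20 rows; each row shifts and turns the commanded pose from where the row before left it; what a row does not reach is not made up. A row lasts 1/12 s, in which the tool goes at most 41.7 mm and 7.16 degrees, less where a joint would pass 70% of its speed; a pose out of reach is approached as far as the arm can. A call with a number of a shift or a turn outside -1 to 1 is refused whole. A call with a gripper value outside its range is refused whole. The fingers move at their own pace and stop on an object; "force" is the grip in N (left out, the last holds). Time passes only in rows, so rows that do not move let the fingers close. It gives the time, the measured TCP pose, the force, the opening and the grip force at its end, in the units of the state.
- sense(): the state, without advancing time (a new reading comes with each control period).
- capture(name): name is "scene" or "top"; returns a dict with "pixels" (480x640x3 uint8, blue, green, red), "fov_y" (degrees; the focal length in pixels is half the picture's height over the tangent of half this angle, whatever the lens; pixels are square), "cx", "cy" (the principal point, pixels), "position" and "attitude" of the camera in the world. Camera axes: x right, y down, z forward; pixel columns grow to the right and rows downward; lengths in mm; the calibration is good to about 2 mm. A picture is of the moment at which its call begins. There is no depth.
- finish_job(): hands the job in; it is judged then, once.
Trained networks look in a picture, given as the dict that the camera call returned (one of the last four; its "shot" number tells which), for a name from the list of things; names that differ only in an ending like _2 or _b are one class to them, and where a whole thing is asked for, a point or a joint stands for the part that bears it (a point fixed in the world has none). Each returns a list of dicts, best first, with "confidence" (0 to 1); they miss things now and then, are a little off and sometimes report something else, mostly with a low value. They report only what shows in the picture. A call takes as long as a camera call. They do not tell look-alikes from the thing itself.
- boxes_of(picture, name): "position" ([column, row] in pixels, amid what is visible of it).
The state is a dict: "time_s": time; "joints": joint angles; "dq": joint speeds; "tau": joint torques, N m; "eef_pos": TCP position; "ee_rot": TCP orientation; "force": force on the tool from outside, world axes, zero at the start; "wrist_torque": the same for the moment, N m; "grip_width": opening from 0.0 (shut) to 1.0 (fully open); "grip_force": force on a finger pad.
Only numpy, scipy, OpenCV 4.12 (cv2) and the standard library are available. Lean on these libraries where they do the work, as an engineer would, in place of code of your own. Each camera call takes 0.05 s, during which the arm holds its last target. There are 200 camera calls.

## Task

Close up the dust filter on the bench. First turn the filter stage, which is standing loose in the filter housing, clockwise (seen from above) by its ears until it is fully home against its stop; then set the large cap with the long bar handle into the top of the stage and turn the cap clockwise until it is fully home too. Let go, and leave the other things on the bench where they are.

Things in the scene. Friction and masses are not known exactly. Their poses are not given: they have to be found in the camera images.
- housing: Aluminium filter housing bolted to the bench: 70 mm diameter, 60 mm high, on a 92 mm square, 8 mm thick steel foot. Origin: centre of the underside, z up; x points along its side port (a pipe up to 32 mm thick, 24 mm above the bench, ending 92 mm from the axis).
- housing_socket (a point): Centre of the housing's open top, axes as the housing. Bayonet socket 15 mm deep: flange 5 mm thick with a 50 mm opening over a 62 mm cavity; two 56 degree gaps in the flange, on its +x and -x, let lugs through. Seen from above, stops halt the lugs 8 degrees anticlockwise and 92 degrees clockwise of the gaps.
- filter_stage: Loose aluminium ring, 0.22 kg, 70 mm diameter, 27 mm high above a 47 mm spigot 14 mm long. Origin: centre of the spigot's underside, z up. It starts right down in the housing, origin 46 mm above the housing's, unlocked: ears along the housing's x axis or up to 29 degrees clockwise of it. Turns with light friction. Home: ears square (90 to 92 degrees clockwise) to the housing's x.
- stage_ear (a point): Middle of one of the stage's two ears, on the stage's +x, 48 mm from its axis, 25 mm above its origin; the other ear is on -x. Flat ears 10 mm thick, 18 mm high, reaching out to 62 mm from the axis. A lug (16 mm wide, 5 mm high, reaching 28.5 mm from the axis) sits below each ear at the foot of the spigot.
- stage_socket (a point): Centre of the stage's open top, 41 mm above its origin, axes as the stage: a bayonet socket just like the housing's, its two gaps on the stage's +x and -x (above the ears), the same stops 8 degrees anticlockwise and 92 clockwise of them; a grey filter disc closes it below.
- cap: Aluminium disc cap, about 0.2 kg, standing upright on the bench. Origin: centre of its underside, z up. Spigot 47 mm diameter, 14 mm long, foot tapered 2 mm, with lugs like the stage's along x and -x; disc 70 mm diameter from 14 to 22 mm up. It enters the stage with bar in line with the ears, either way round; its origin is then 27 mm above the stage's. Home: 90 to 92 degrees clockwise of that.
- cap_bar (a point): Middle of the cap's straight black bar handle, on the axis 33 mm above the cap's origin. The bar runs along the cap's x, above its lugs: 124 mm long, 14 mm wide, from 22 to 44 mm above the origin.
- tape: bystander: roll of black tape lying flat, 54 mm diameter, 24 mm high; origin centre of the underside
- plug: bystander: small black plug with a 30 mm bar grip, 34 mm diameter, 28 mm high; origin centre of the underside
- screwdriver: bystander: screwdriver with an orange handle lying along its x axis, 190 mm long; origin under its middle
- jar: bystander: closed jar, 56 mm diameter, 65 mm high; origin centre of the underside
- rule: bystander: steel strip lying flat along its x axis, 150 x 22 x 4 mm; origin centre of the underside
- tube_tray: bystander: clear open tray of metal tubes, 150 (x) x 110 x 35 mm; origin centre of the underside
Things that resemble listed ones, but are neither listed nor needed, are in the scene too. What is shaped like the housing but blue or red is not meant.

How it is judged (in metres and radians):
On the way, in this order (a step that is already met when the one before it is completed fails the run):
1. the filter stage is turned fully home in the housing (z of filter_stage in the frame of housing below 0.0485 m and horizontal distance between filter_stage and housing below 0.004 m and angle between the x axis of filter_stage and the y axis of housing, either way round below 0.17 rad), for 0.2 s.
2. the cap is fully down in the filter stage (z of cap in the frame of filter_stage between 0.0245 and 0.0295 m and horizontal distance between cap and filter_stage below 0.004 m and angle between cap's own z axis and vertical below 0.08 rad), for 0.1 s.
At the end, for the whole second after the job is handed in: Stage fully down in the housing (2.5 mm), centred (4 mm), ears within 10 degrees of square to the housing's x axis; cap fully down in the stage (2.5 mm), centred (4 mm), upright (4.5 degrees), bar within 10 degrees of square to the ears; both at rest (all of step 1 and all of step 2 and angle between the x axis of cap and the y axis of filter_stage, either way round below 0.17 rad and linear speed of each of cap, filter_stage below 0.01 m/s); the robot touches nothing.
It fails at once if one of the bystanders (tape, plug, screwdriver, jar, steel strip, tray) is moved by more than 30 mm (distance of any of tape, plug, screwdriver, jar, rule, tube_tray from where it was at the start of the episode above 0.03 m).
It also fails if it takes over 72 s, if anything falls off the work surface, if the arm or the gripper's body presses on something with over 40 N, if the wrist force passes 120 N, or if a joint passes its speed limit or range.

## Working session

There is one attempt and no reset: what is moved stays moved. The work goes in short steps, Python scripts to look and compute and a tool call to move; the robot and the scene stay as the last step left them, time stands still between calls to the robot, and variables do not carry over. Pictures are saved under pics/ and viewed, at most 10 in all, crops included, and the job is handed in when it is done.

Besides the shell and the picture viewer there is one more tool, called after "Emit:" as name(argument=value, ...) on one line, values as JSON. drive_tool: Moves the arm, as the interface text tells. Shifts and turns lie within -1 to 1; 1 stands for 0.1 m of shift or pi/4 rad of turn. Its arguments: {"type":"object","properties":{"commands":{"type":"string"},"force":{"type":"number"}},"required":["commands"]}

```bash
mkdir -p pics; cat > h.py <<'E'
import numpy as np,cv2
from scipy.spatial.transform import Rotation as R
from rig import *
def cam(p):
    f=240/np.tan(np.radians(p["fov_y"])/2)
    a=np.array(p["attitude"],float)
    M=a if a.shape==(3,3) else R.from_quat(a[[1,2,3,0]]).as_matrix()
    return f,M,np.array(p["position"],float)
def ray(p,uv,z):
    f,M,o=cam(p); d=M@np.array([(uv[0]-p["cx"])/f,(uv[1]-p["cy"])/f,1]); return o+d*(z-o[2])/d[2]
def proj(p,X):
    f,M,o=cam(p); c=M.T@(np.array(X,float)-o); return np.array([p["cx"]+f*c[0]/c[2],p["cy"]+f*c[1]/c[2]])
E
python3 - <<'E'
from h import *
Z=dict(housing=30,filter_stage=70,stage_ear=71,stage_socket=87,cap=20,cap_bar=33,tape=12,plug=14,screwdriver=10,jar=32,rule=2,tube_tray=17,housing_socket=60)
ims=[]
for n in("scene","top"):
    p=capture(n); print(n,{k:v for k,v in p.items() if k!="pixels"})
    cv2.imwrite(f"pics/{n}.png",p["pixels"])
    for k,z in Z.items():
        for b in boxes_of(p,k)[:4]:
            print(k,np.round(b["position"]),round(b["confidence"],2),np.round(ray(p,b["position"],z)[:2]))
print(sense()["ee_rot"])
E
```

```text
scene {'fov_y': 50.86596690354729, 'cx': 321.0127101818281, 'cy': 245.79218383726703, 'position': array([ 924.74072035, -504.77268169,  804.69424506]), 'attitude': array([-0.34829815,  0.87695872,  0.30947795, -0.11770811]), 'shot': 1}
housing [296. 170.] 0.97 [271. 226.]
housing [358. 401.] 0.94 [ 741. -168.]
housing [402. 242.] 0.88 [604. 183.]
housing [456. 298.] 0.58 [765. 122.]
filter_stage [402. 216.] 0.59 [579. 211.]
stage_ear [403. 221.] 0.82 [589. 199.]
stage_socket [403. 216.] 0.88 [587. 197.]
stage_socket [419. 176.] 0.43 [546. 331.]
cap [295. 337.] 0.67 [ 576. -133.]
cap [404. 215.] 0.45 [558. 266.]
cap_bar [294. 337.] 0.75 [ 581. -141.]
tape [290. 266.] 0.8 [452.  -6.]
tape [405. 217.] 0.39 [559. 272.]
plug [335. 280.] 0.54 [548.  22.]
screwdriver [392. 329.] 0.82 [702.  -2.]
jar [127. 402.] 0.66 [ 451. -405.]
rule [288. 227.] 0.94 [365.  86.]
rule [420. 178.] 0.6 [506. 425.]
tube_tray [420. 176.] 0.66 [512. 415.]
housing_socket [292. 174.] 0.92 [299. 181.]
housing_socket [405. 245.] 0.84 [625. 153.]
housing_socket [358. 403.] 0.77 [ 750. -183.]
housing_socket [456. 295.
[... 323 characters left out ...]
. 139.]
housing [261. 207.] 0.78 [591. 186.]
housing [242. 332.] 0.57 [258. 240.]
filter_stage [252. 208.] 0.85 [585. 204.]
stage_ear [250. 207.] 0.91 [586. 209.]
stage_ear [181. 239.] 0.58 [507. 390.]
stage_socket [249. 209.] 0.83 [580. 207.]
stage_socket [299. 289.] 0.28 [370.  81.]
cap [382. 210.] 0.93 [ 577. -141.]
tape [330. 259.] 0.79 [448.   3.]
screwdriver [329. 168.] 0.77 [698.   0.]
jar [484. 256.] 0.8 [ 445. -403.]
rule [300. 290.] 0.68 [367.  84.]
tube_tray [181. 240.] 0.88 [510. 407.]
housing_socket [384. 153.] 0.8 [ 723. -146.]
housing_socket [277. 148.] 0.7 [745. 136.]
housing_socket [328. 255.] 0.48 [456.   7.]
[ 1.44796561e-05  9.79591246e-01  2.00999978e-01 -4.73439413e-06]
```

View pics/top.png

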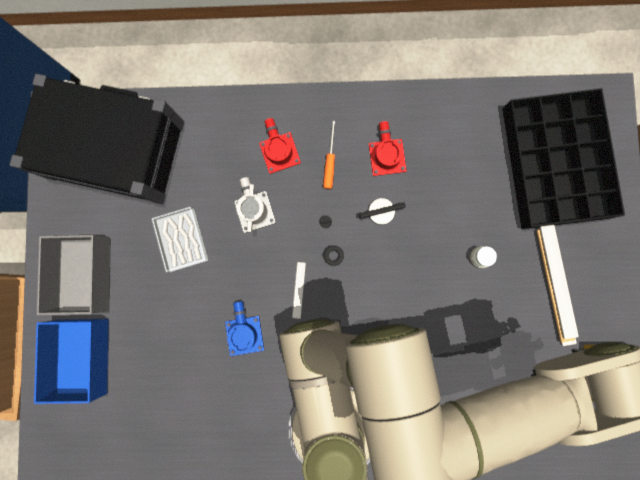

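View pics/scene.png

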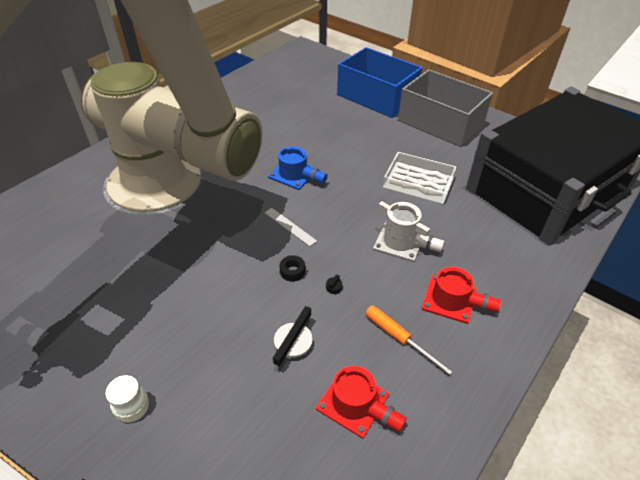

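The top view shows the grey housing with the stage at (252,208), red housings at (279,152) and (387,155), a blue one at (243,335), and the cap at (382,210). The candidates are grey, red, red and blue. Only the grey one at (252,208) is aluminium and carries an eared stage, so that's the one meant. I'll confirm it in one enlarged crop.

```bash
python3 - <<'E'
import cv2,numpy as np
t=cv2.imread("pics/top.png");s=cv2.imread("pics/scene.png")
r=lambda i,u,v,h:cv2.resize(i[v-h:v+h,u-h:u+h],(400,300) if 0 else (300,300),interpolation=cv2.INTER_CUBIC)
a=np.hstack([r(t,252,208,30),r(s,408,225,45)]);b=np.hstack([r(t,382,210,30),r(s,293,337,45)])
cv2.imwrite("pics/c1.png",np.vstack([a,b]))
E
```

```text
(no output)
```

View pics/c1.png

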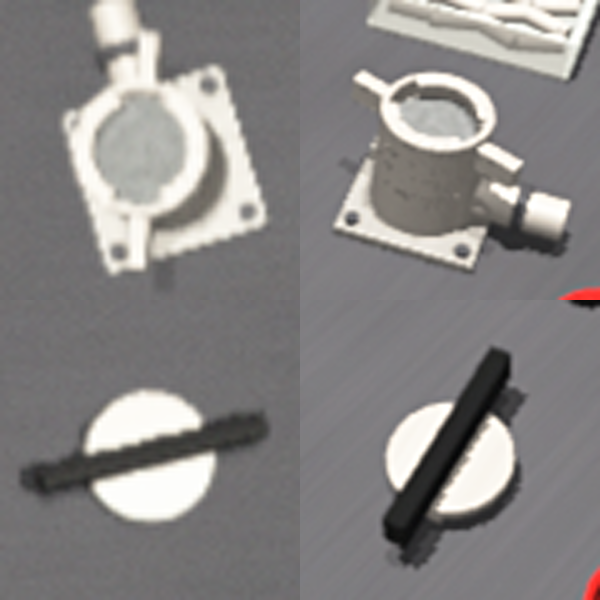

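The crop confirms the grey housing with the eared stage, ears roughly along its port, and the cap with its bar. Next I'll compute poses from the crop points in both cameras.

```bash
python3 - <<'E'
from h import *
T=capture("top");S=capture("scene")
ct=lambda o,s:(lambda x,y:(o[0]+x/s,o[1]+y/s))
a=ct((222,178),5);b=ct((363,180),10/3);c=ct((352,180),5);d=ct((248,292),10/3)
def q(n,p,uv,z): 
    X=ray(p,uv,z)[:2]; print(n,np.round(X,1)); return X
ang=lambda v:round(float(np.degrees(np.arctan2(v[1],v[0]))),1)
e1=q("earF T",T,a(148,40),80);e2=q("earB T",T,a(136,258),80);print("mid",(e1+e2)/2,ang(e1-e2),np.hypot(*(e1-e2)))
q("rim T",T,a(142,150),87)
h=[q("hole",T,a(*u),8) for u in((210,85),(248,210),(120,250),(75,120))]
print("housing T",np.mean(h,0),ang(h[0]-h[1]),ang(h[3]-h[2]),"x:",ang(h[3]-h[0]))
q("portend T",T,a(110,0),24)
e1=q("earF S",S,b(205,158),80);e2=q("earB S",S,b(66,84),80);print("mid",(e1+e2)/2,ang(e1-e2),np.hypot(*(e1-e2)))
q("rim S",S,b(137,112),87)
q("port S",S,b(260,215),24)
for n,p,f,u,v in(("T",T,c,(28,178),(266,125)),("S",S,d,(200,57),(98,225))):
    u=q("bar",p,f(*u),44);v=q("bar",p,f(*v),44);print(n,"cap",(u+v)/2,ang(v-u),np.hypot(*(u-v)))
q("disc T",T,c(150,155),22)
E
```

```text
earF T [640.2 202. ]
earB T [525.9 209. ]
mid [583.09220364 205.49306941] -3.5 114.52769347086651
rim T [581.3 204.3]
hole [628.1 179.8]
hole [558.3 159.6]
hole [537.9 230.1]
hole [610.4 254.6]
housing T [583.69991086 206.00029859] 16.2 18.6 x: 103.3
portend T [673.6 231.9]
earF S [637.4 203.3]
earB S [533.6 205.4]
mid [585.49294926 204.3401172 ] -1.1 103.74591385201981
rim S [586.2 205. ]
port S [669.2 235.3]
bar [560.4 -74. ]
bar [ 585.7 -200.7]
T cap [ 573.04820445 -137.38124131] -78.7 129.22757924957875
bar [566.3 -84.2]
bar [ 593.  -198.1]
S cap [ 579.66791906 -141.17380886] -76.8 117.00503001558252
disc T [ 574.1 -141.1]
```

Emit:
drive_tool(commands="0.15 0.33 0 0 0 0.155 100;0.15 0.33 0 0 0 0.155 100;0.15 0.33 0 0 0 0.155 100;0.15 0.33 0 0 0 0.155 100;0.15 0.33 0 0 0 0.155 100;0.15 0.33 0 0 0 0.155 100;0.15 0.33 0 0 0 0.155 100;0.15 0.33 0 0 0 0.155 100;0.15 0.33 0 0 0 0.155 100;0.15 0.33 0 0 0 0.155 100;0.15 0.33 0 0 0 0.155 100;0.15 0.33 0 0 0 0.155 100;0.15 0.33 0 0 0 0.155 100;0.15 0.33 0 0 0 0.155 100;0.15 0.33 0 0 0 0.155 100;0.15 0.33 0 0 0 0.155 100;0.15 0.33 0 0 0 0.155 100;0.15 0.33 0 0 0 0.155 100;0.15 0.33 0 0 0 0.155 100;0.15 0.33 0 0 0 0.155 100", force=25)

```text
time_s: 3.17
eef_pos: [507.1, 179.4, 248.3]
ee_rot: [0.0, 0.147, 0.989, 0.0]
force: [0.7, -0.4, 0.7]
grip_width: 0.998
grip_force: 0.0
```

Emit:
drive_tool(commands="0.145 0.14 -0.3 0 0 0.155 50;0.145 0.14 -0.3 0 0 0.155 50;0 0 -0.26 0 0 0 50;0 0 -0.26 0 0 0 50;0 0 -0.26 0 0 0 50;0 0 0 0 0 0 50")

```text
time_s: 3.67
eef_pos: [533.4, 205.1, 105.5]
ee_rot: [-0.004, 0.029, 1.0, -0.001]
force: [-0.8, -0.2, -0.7]
grip_width: 0.498
grip_force: 0.0
```

```bash
python3 - <<'E'
from h import *
st();p=capture("scene");t=capture("top")
r=lambda i,u,v,h:cv2.resize(i[v-h:v+h,u-h:u+h],(400,400),interpolation=cv2.INTER_CUBIC)
cv2.imwrite("pics/c2.png",np.hstack([r(p["pixels"],400,205,50),r(t["pixels"],255,210,40)]))
E
```

```text
t 3.67 pos [533.4 205.1 105.5] psi 176.6 z [-0.009 -0.001 -1.   ] q [ 0.16  0.56  1.52  0.    1.07 -1.35] F [-0.8 -0.2 -0.7] T [-0.01  0.06 -0.01] grip 0.498 0.0
```

View pics/c2.png

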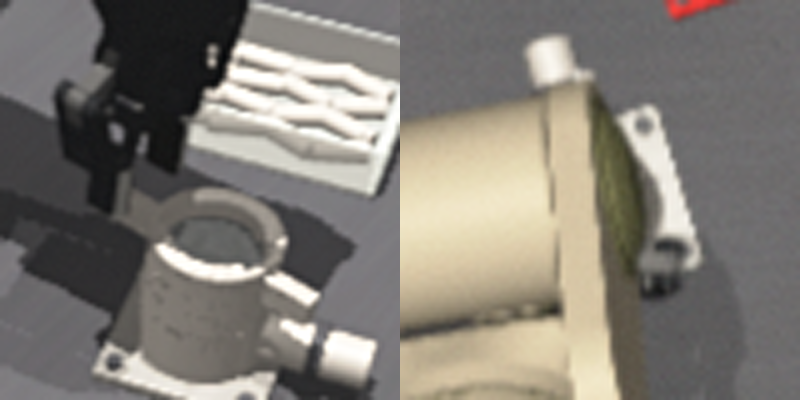

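The scene crop shows the fingers either side of the rear ear, at (105,200) and (165,165) in the crop. I'll descend and grip it.

Emit:
drive_tool(commands="0.03 0.02 -0.15 0 0 0 50;0 0 -0.15 0 0 0 50;0 0 0 0 0 0 50;0 0 0 0 0 0 0;0 0 0 0 0 0 0;0 0 0 0 0 0 0;0 0 0 0 0 0 0;0 0 0 0 0 0 0;0 0 0 0 0 0 0", force=25)

```text
time_s: 4.52
eef_pos: [539.4, 207.7, 82.1]
ee_rot: [0.001, 0.029, 1.0, 0.0]
force: [-1.8, 1.5, 7.3]
grip_width: 0.109
grip_force: 29.5
```

```bash
python3 - <<'E'
from h import *
st()
c=np.array([584,205]);th=np.radians(np.arange(177,100,-6));P=c+48*np.c_[np.cos(th),np.sin(th)];print(np.round(np.diff(P,axis=0)/100,3).tolist())
E
```

```text
t 4.52 pos [539.4 207.7  82.1] psi 176.7 z [ 0.003  0.001 -1.   ] q [ 0.16  0.6   1.52  0.    1.01 -1.35] F [-1.8  1.5  7.3] T [0.14 0.37 0.13] grip 0.109 29.5
[[0.005, 0.05], [0.01, 0.049], [0.016, 0.048], [0.02, 0.046], [0.025, 0.044], [0.03, 0.041], [0.034, 0.037], [0.037, 0.034], [0.041, 0.03], [0.044, 0.025], [0.046, 0.02], [0.048, 0.016]]
```

Emit:
drive_tool(commands="0.005 0.047 0 0 0 -0.133 0;0.01 0.046 0 0 0 -0.133 0;0.015 0.045 0 0 0 -0.133 0;0.019 0.043 0 0 0 -0.133 0;0.024 0.041 0 0 0 -0.133 0;0.028 0.038 0 0 0 -0.133 0;0.032 0.035 0 0 0 -0.133 0;0.035 0.032 0 0 0 -0.133 0;0.038 0.028 0 0 0 -0.133 0;0 0 0 0 0 0 0")

```text
time_s: 5.35
eef_pos: [560.5, 243.6, 82.1]
ee_rot: [0.001, 0.481, 0.877, 0.001]
force: [-1.1, 2.1, 7.0]
grip_width: 0.104
grip_force: 29.6
```

```bash
python3 -c "
from h import *
st()"
```

```text
t 5.35 pos [560.5 243.6  82.1] psi 122.5 z [ 0.003  0.001 -1.   ] q [ 0.22  0.66  1.41  0.    1.06 -0.35] F [-1.1  2.1  7. ] T [ 0.17  0.21 -0.19] grip 0.104 29.6
```

Emit:
drive_tool(commands="0.041 0.024 0 0 0 -0.133 0;0.043 0.019 0 0 0 -0.133 0;0.03 0.01 0 0 0 -0.089 0;0.016 0.004 0 0 0 -0.045 0;0 0 0 0 0 0 0")

```text
time_s: 5.77
eef_pos: [573.0, 249.3, 82.1]
ee_rot: [0.001, 0.611, 0.792, 0.001]
force: [-1.7, 2.2, 6.3]
grip_width: 0.113
grip_force: 29.8
```

```bash
python3 -c "
from h import *
st()"
```

```text
t 5.77 pos [573.  249.3  82.1] psi 104.7 z [ 0.002  0.001 -1.   ] q [ 0.22  0.69  1.36  0.    1.09 -0.03] F [-1.7  2.2  6.3] T [ 0.3   0.4  -0.08] grip 0.113 29.8
```

Emit:
drive_tool(commands="0.016 0.004 0 0 0 -0.045 0;0.016 0.003 0 0 0 -0.045 0;0 0 0 0 0 0 0")

```text
time_s: 6.02
eef_pos: [574.3, 249.7, 82.1]
ee_rot: [-0.001, 0.638, 0.77, -0.001]
force: [-13.5, -0.8, 13.3]
grip_width: 0.109
grip_force: 39.4
```

```bash
python3 -c "
from h import *
st()"
```

```text
t 6.02 pos [574.3 249.7  82.1] psi 100.8 z [-0.003 -0.001 -1.   ] q [ 0.22  0.7   1.35 -0.    1.09  0.04] F [-13.5  -0.8  13.3] T [-0.19  2.05  0.76] grip 0.109 39.4
```

The tangential force of 13.5 N shows the stop is reached. I'll relax, open and rise, then check from the cameras.

Emit:
drive_tool(commands="-0.015 -0.003 0 0 0 0.045 0;0 0 0 0 0 0 50;0 0 0 0 0 0 50;0 0 0 0 0 0 50;0 0 0 0 0 0 50;0 0 0.3 0 0 0 50;0 0 0.4 0 0 0 50;0 -0.3 0.4 0 0 0 50;0 -0.4 0 0 0 0 50;0 -0.4 0 0 0 0 50;0 -0.4 0 0 0 0 50;0 -0.4 0 0 0 0 50;0 -0.4 0 0 0 0 50;0 -0.4 0 0 0 0 50;0 -0.4 0 0 0 0 50;0 -0.4 0 0 0 0 50;0 -0.4 0 0 0 0 50;0 0 0 0 0 0 50")

```text
time_s: 7.52
eef_pos: [573.6, -142.6, 183.4]
ee_rot: [0.001, 0.627, 0.779, -0.001]
force: [-0.3, 0.2, -0.4]
grip_width: 0.499
grip_force: 0.0
```

```bash
python3 - <<'E'
from h import *
st();p=capture("scene");t=capture("top")
r=lambda i,u,v,h:cv2.resize(i[v-h:v+h,u-h:u+h],(400,400),interpolation=cv2.INTER_CUBIC)
cv2.imwrite("pics/c3.png",np.hstack([r(p["pixels"],405,225,40),r(t["pixels"],252,208,40)]))
E
```

```text
t 7.52 pos [ 573.6 -142.6  183.4] psi 102.4 z [ 0.    -0.002 -1.   ] q [-0.44  0.51  1.38 -0.    1.25 -0.66] F [-0.3  0.2 -0.4] T [ 0.02 -0.    0.07] grip 0.499 0.0
```

View pics/c3.png

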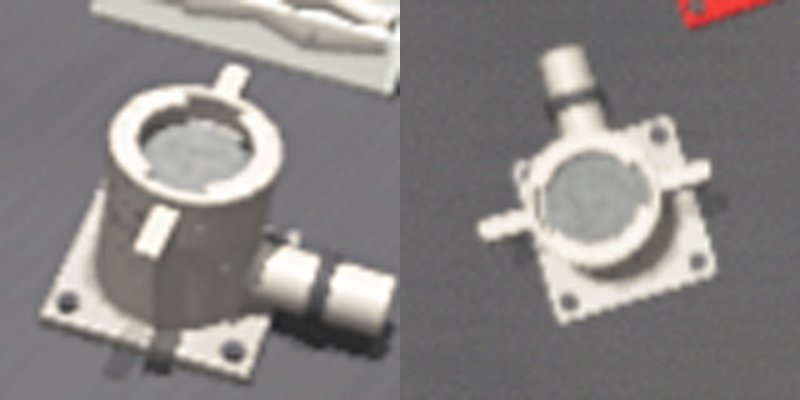

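```bash
python3 - <<'E'
from h import *
from scipy.optimize import least_squares
T=capture("top");S=capture("scene")
ct=lambda o,s:(lambda x,y:(o[0]+x/s,o[1]+y/s))
a=ct((212,168),5);b=ct((365,185),5)
ang=lambda v:round(float(np.degrees(np.arctan2(v[1],v[0]))),1)
for p,f,u,v,c in((T,a,(83,230),(309,172),(200,197)),(S,b,(157,232),(235,78),(196,143))):
    u=ray(p,f(*u),80)[:2];v=ray(p,f(*v),80)[:2];print("mid",(u+v)/2,ang(v-u),np.hypot(*(u-v)),"rim",ray(p,f(*c),87)[:2])
# disc / rim outline fit: best IoU-like edge score of projected circle
def circ(p,c,r,z):
    t=np.linspace(0,2*np.pi,180,endpoint=False)
    return np.array([proj(p,[c[0]+r*np.cos(k),c[1]+r*np.sin(k),z]) for k in t],np.float32)
def score(p,c,r,z,g):
    n=lambda rr:cv2.remap(g,circ(p,c,rr,z)[None],None,cv2.INTER_LINEAR).ravel()
    return np.median(n(r-3)-n(r+3))*0+np.mean(np.clip(n(r-3)-n(r+3),-60,60))
for nm,c0,z,r in(("stage",(584,205),87,35),("cap",(576,-140),22,35)):
  for n,p in(("T",T),("S",S)):
    if nm=="cap":continue
    g=cv2.cvtColor(p["pixels"],cv2.COLOR_BGR2GRAY).astype(np.float32)
    L=[(score(p,(c0[0]+i,c0[1]+j),r,z,g),c0[0]+i,c0[1]+j) for i in range(-10,11) for j in range(-10,11)]
    print(nm,n,[tuple(np.round(x,1)) for x in sorted(L)[::-1][:3]])
p=cv2.imread("pics/top.png"),cv2.imread("pics/scene.png")
for n,q,i in(("T",T,p[0]),("S",S,p[1])):
    g=cv2.cvtColor(i,cv2.COLOR_BGR2GRAY).astype(np.float32)
    L=[(score(q,(576+i,-140+j),35,22,g),576+i,-140+j) for i in range(-10,11) for j in range(-10,11)]
    print("cap",n,[tuple(np.round(x,1)) for x in sorted(L)[::-1][:3]])
E
```

```text
mid [581.76116495 203.44014282] -76.9 121.48237090759342 rim [582.78054942 200.1644616 ]
mid [586.62140072 207.34965207] 103.9 103.2625202931835 rim [586.37711587 205.11903788]
stage T [(np.float64(42.2), np.float64(585.0), np.float64(206.0)), (np.float64(41.9), np.float64(584.0), np.float64(206.0)), (np.float64(41.7), np.float64(586.0), np.float64(206.0))]
stage S [(np.float64(57.5), np.float64(585.0), np.float64(207.0)), (np.float64(57.4), np.float64(584.0), np.float64(207.0)), (np.float64(57.3), np.float64(583.0), np.float64(206.0))]
cap T [(np.float64(53.5), np.float64(573.0), np.float64(-140.0)), (np.float64(53.4), np.float64(574.0), np.float64(-140.0)), (np.float64(53.4), np.float64(573.0), np.float64(-139.0))]
cap S [(np.float64(47.5), np.float64(577.0), np.float64(-139.0)), (np.float64(47.5), np.float64(577.0), np.float64(-140.0)), (np.float64(47.5), np.float64(576.0), np.float64(-140.0))]
```

The stage centre comes out at about (584.5, 206) with its ears at 103.5°, so it is home. The cap is at about (575, -140) with its bar at 102°. I'll descend on the bar.

Emit:
drive_tool(commands="0.014 0.026 -0.28 0 0 0 50;0 0 -0.28 0 0 0 50;0 0 -0.28 0 0 0 50;0 0 -0.2 0 0 0 50;0 0 0 0 0 0 50;0 0 0 0 0 0 50")

```text
time_s: 8.22
eef_pos: [575.5, -132.2, 79.7]
ee_rot: [-0.001, 0.624, 0.782, -0.0]
force: [0.3, 0.2, 0.4]
grip_width: 0.501
grip_force: 0.0
```

```bash
python3 -c "
from h import *
st()"
```

```text
t 8.22 pos [ 575.5 -132.2   79.7] psi 102.8 z [-0.001  0.001 -1.   ] q [-0.42  0.63  1.48  0.    1.03 -0.65] F [0.3 0.2 0.4] T [-0.03 -0.03  0.01] grip 0.501 0.0
```

Emit:
drive_tool(commands="0 -0.078 -0.16 0 0 0 50;0 0 -0.2 0 0 0 50;0 0 0 0 0 0 50;0 0 0 0 0 0 50;0 0 0 0 0 0 0;0 0 0 0 0 0 0;0 0 0 0 0 0 0;0 0 0 0 0 0 0;0 0 0 0 0 0 0;0 0 0 0 0 0 0", force=70)

```text
time_s: 9.05
eef_pos: [576.2, -141.3, 45.4]
ee_rot: [0.001, 0.624, 0.781, 0.0]
force: [-0.8, 1.3, 7.1]
grip_width: 0.143
grip_force: 68.8
```

```bash
python3 -c "
from h import *
st()"
```

```text
t 9.05 pos [ 576.2 -141.3   45.4] psi 102.8 z [ 0.002 -0.001 -1.   ] q [-0.44  0.68  1.49  0.    0.96 -0.66] F [-0.8  1.3  7.1] T [0.27 0.14 0.04] grip 0.143 68.8
```

Emit:
drive_tool(commands="0 0 0.15 0 0 0 0;0 0 0.3 0 0 0 0;0 0 0.3 0 0 0 0;0 0.1 0.3 0 0 0 0;0 0.3 0 0 0 0 0;0 0.35 0 0 0 0 0;0 0.35 0 0 0 0 0;0 0.35 0 0 0 0 0;0 0.35 0 0 0 0 0;0.02 0.35 0 0 0 0 0;0.02 0.35 0 0 0 0 0;0.02 0.3 0 0 0 0 0;0.02 0.3 0 0 0 0 0;0 0.2 0 0 0 0.02 0;0 0.1 0 0 0 0 0;0 0 0 0 0 0 0;0 0 0 0 0 0 0")

```text
time_s: 10.47
eef_pos: [583.4, 198.3, 148.8]
ee_rot: [0.0, 0.618, 0.786, -0.0]
force: [-0.6, -0.2, -1.6]
grip_width: 0.146
grip_force: 68.8
```

```bash
python3 -c "
from h import *
st()"
```

```text
t 10.47 pos [583.4 198.3 148.8] psi 103.7 z [-0. -0. -1.] q [ 0.14  0.6   1.33 -0.    1.21 -0.1 ] F [-0.6 -0.2 -1.6] T [-0.03  0.01 -0.03] grip 0.146 68.8
```

Emit:
drive_tool(commands="0.011 0.07 0 0 0 0 0;0 0 0 0 0 0 0;0 0 0 0 0 0 0")

```text
time_s: 10.72
eef_pos: [584.8, 205.2, 148.7]
ee_rot: [0.0, 0.618, 0.786, 0.0]
force: [-0.6, -0.0, -0.0]
grip_width: 0.141
grip_force: 68.8
```

```bash
python3 - <<'E'
from h import *
s=st();p=capture("scene")
f=np.array(s["eef_pos"]);z=f[2]-45.4
v=cv2.resize(p["pixels"][165:255,360:450],(600,600),interpolation=cv2.INTER_CUBIC)
t=np.linspace(0,2*np.pi,90)
for c,zz,r,col in((f[:2],z+22,35,(0,0,255)),((584.5,206),87,35,(0,200,0)),(f[:2],z+14,35,(255,0,0))):
    q=np.array([proj(p,[c[0]+r*np.cos(k),c[1]+r*np.sin(k),zz]) for k in t]);q=(q-[360,165])*600/90
    cv2.polylines(v,[q.astype(np.int32)],True,col,1)
cv2.imwrite("pics/c4.png",v)
E
```

```text
t 10.72 pos [584.8 205.2 148.7] psi 103.6 z [ 0. -0. -1.] q [ 0.15  0.61  1.32 -0.    1.21 -0.09] F [-0.6 -0.  -0. ] T [-0.03  0.    0.01] grip 0.141 68.8
```

View pics/c4.png

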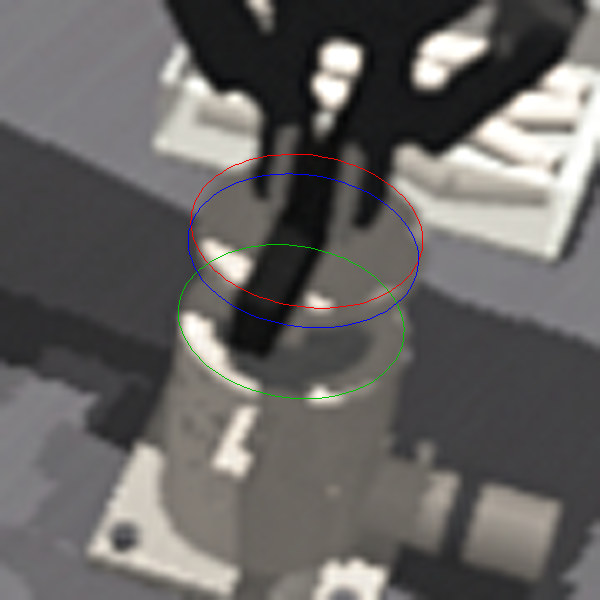

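The overlay puts the cap disc (red and blue, around (305,240)) over the stage rim (green, around (292,322)), concentric to within about 1 mm. I'll lower it.

Emit:
drive_tool(commands="0 0 -0.1 0 0 0 0;0 0 -0.06 0 0 0 0;0 0 -0.04 0 0 0 0;0 0 -0.04 0 0 0 0;0 0 0 0 0 0 0")

```text
time_s: 11.18
eef_pos: [584.2, 205.5, 123.4]
ee_rot: [-0.0, 0.618, 0.786, -0.001]
force: [0.6, -1.7, -1.6]
grip_width: 0.143
grip_force: 68.7
```

```bash
python3 -c "
from h import *
st()"
```

```text
t 11.18 pos [584.2 205.5 123.4] psi 103.6 z [-0.002 -0.001 -1.   ] q [ 0.15  0.63  1.35 -0.    1.16 -0.09] F [ 0.6 -1.7 -1.6] T [-0.27 -0.02 -0.01] grip 0.143 68.7
```

Emit:
drive_tool(commands="0 0 -0.03 0 0 0 0;0 0 -0.03 0 0 0 0;0 0 0 0 0 0 0;0 0 0 0 0 0 0")

```text
time_s: 11.52
eef_pos: [584.6, 205.8, 118.6]
ee_rot: [0.0, 0.618, 0.786, 0.0]
force: [1.0, -1.3, -1.2]
grip_width: 0.144
grip_force: 68.7
```

```bash
python3 -c "
from h import *
st()"
```

```text
t 11.52 pos [584.6 205.8 118.6] psi 103.7 z [ 0. -0. -1.] q [ 0.15  0.64  1.35 -0.    1.15 -0.09] F [ 1.  -1.3 -1.2] T [-0.29 -0.15 -0.07] grip 0.144 68.7
```

Emit:
drive_tool(commands="0 0 -0.015 0 0 0 0;0 0 0 0 0 0 0;0 0 0 0 0 0 0")

```text
time_s: 11.77
eef_pos: [584.6, 205.8, 118.4]
ee_rot: [0.0, 0.618, 0.786, 0.0]
force: [-3.7, -2.3, 8.1]
grip_width: 0.143
grip_force: 69.9
```

```bash
python3 -c "
from h import *
st()"
```

```text
t 11.77 pos [584.6 205.8 118.4] psi 103.7 z [ 0.001 -0.    -1.   ] q [ 0.15  0.64  1.35 -0.    1.15 -0.09] F [-3.7 -2.3  8.1] T [-0.47  0.49  0.01] grip 0.143 69.9
```

Seated at exactly the predicted 118.4 mm. Turning clockwise now.

Emit:
drive_tool(commands="0 0 0 0 0 -0.133 0;0 0 0 0 0 -0.133 0;0 0 0 0 0 -0.133 0;0 0 0 0 0 -0.133 0;0 0 0 0 0 -0.133 0;0 0 0 0 0 0 0")

```text
time_s: 12.27
eef_pos: [584.2, 205.9, 118.4]
ee_rot: [0.0, 0.802, 0.598, -0.0]
force: [-5.9, -4.6, 8.7]
grip_width: 0.141
grip_force: 70.1
```

```bash
python3 -c "
from h import *
st()"
```

```text
t 12.27 pos [584.2 205.9 118.4] psi 73.5 z [-0. -0. -1.] q [ 0.15  0.64  1.35 -0.    1.15  0.44] F [-5.9 -4.6  8.7] T [-0.77  0.77 -0.08] grip 0.141 70.1
```

Emit:
drive_tool(commands="0 0 0 0 0 -0.133 0;0 0 0 0 0 -0.133 0;0 0 0 0 0 -0.133 0;0 0 0 0 0 -0.133 0;0 0 0 0 0 -0.133 0;0 0 0 0 0 -0.133 0;0 0 0 0 0 -0.133 0;0 0 0 0 0 -0.133 0;0 0 0 0 0 -0.133 0;0 0 0 0 0 0 0")

```text
time_s: 13.1
eef_pos: [584.0, 206.2, 118.4]
ee_rot: [-0.0, 0.985, 0.17, -0.0]
force: [-6.5, -1.8, 9.6]
grip_width: 0.141
grip_force: 70.2
```

```bash
python3 -c "
from h import *
st()"
```

```text
t 13.1 pos [584.  206.2 118.4] psi 19.6 z [-0.001  0.    -1.   ] q [0.15 0.64 1.35 0.   1.15 1.38] F [-6.5 -1.8  9.6] T [-0.57  1.12 -0.06] grip 0.141 70.2
```

Emit:
drive_tool(commands="0 0 0 0 0 -0.067 0;0 0 0 0 0 -0.067 0;0 0 0 0 0 -0.03 0;0 0 0 0 0 0 0;0 0 0 0 0 0 0")

```text
time_s: 13.52
eef_pos: [584.1, 206.0, 118.3]
ee_rot: [0.0, 0.994, 0.109, -0.0]
force: [-5.7, -1.1, 8.9]
grip_width: 0.14
grip_force: 70.2
```

```bash
python3 -c "
from h import *
st()"
```

```text
t 13.52 pos [584.1 206.  118.3] psi 12.5 z [-0.001 -0.    -1.   ] q [ 0.15  0.64  1.35 -0.    1.15  1.5 ] F [-5.7 -1.1  8.9] T [-0.54  1.01  0.21] grip 0.14 70.2
```

Emit:
drive_tool(commands="0 0 0 0 0 -0.045 0;0 0 0 0 0 -0.03 0;0 0 0 0 0 0 0;0 0 0 0 0 0 0")

```text
time_s: 13.85
eef_pos: [584.2, 205.7, 118.3]
ee_rot: [0.001, 0.997, 0.08, -0.0]
force: [-5.2, -4.0, 9.3]
grip_width: 0.137
grip_force: 70.7
```

```bash
python3 -c "
from h import *
st()"
```

```text
t 13.85 pos [584.2 205.7 118.3] psi 9.2 z [-0.    -0.001 -1.   ] q [ 0.15  0.64  1.35 -0.    1.15  1.56] F [-5.2 -4.   9.3] T [-0.81  0.89  0.81] grip 0.137 70.7
```

Torque about z rose to 0.8 N·m, so the cap is at its stop. I'll relax, release and look.

Emit:
drive_tool(commands="0 0 0.01 0 0 0.055 0;0 0 0 0 0 0 0;0 0 0 0 0 0 50;0 0 0 0 0 0 50;0 0 0 0 0 0 50;0 0 0 0 0 0 50;0 0 0.2 0 0 0 50;0 0 0.4 0 0 0 50;0 0 0.4 0 0 0 50;0 -0.3 0.2 0 0 0 50;0 -0.4 0 0 0 0 50;0 -0.4 0 0 0 0 50;0 -0.4 0 0 0 0 50;0 -0.4 0 0 0 0 50;0 -0.4 0 0 0 0 50;0 -0.3 0 0 0 0 50;0 0 0 0 0 0 50;0 0 0 0 0 0 50")

```text
time_s: 15.35
eef_pos: [584.5, -55.4, 238.0]
ee_rot: [-0.0, 0.995, 0.099, 0.0]
force: [0.2, 0.7, -0.3]
grip_width: 0.496
grip_force: 0.0
```

```bash
python3 - <<'E'
from h import *
st();p=capture("scene");t=capture("top")
r=lambda i,u,v,h:cv2.resize(i[v-h:v+h,u-h:u+h],(400,400),interpolation=cv2.INTER_CUBIC)
cv2.imwrite("pics/c5.png",np.hstack([r(p["pixels"],405,220,40),r(t["pixels"],252,208,40)]))
E
```

```text
t 15.35 pos [584.5 -55.4 238. ] psi 11.4 z [ 0.  0. -1.] q [-0.29  0.46  1.32  0.    1.37  1.08] F [ 0.2  0.7 -0.3] T [-0.    0.01  0.11] grip 0.496 0.0
```

View pics/c5.png

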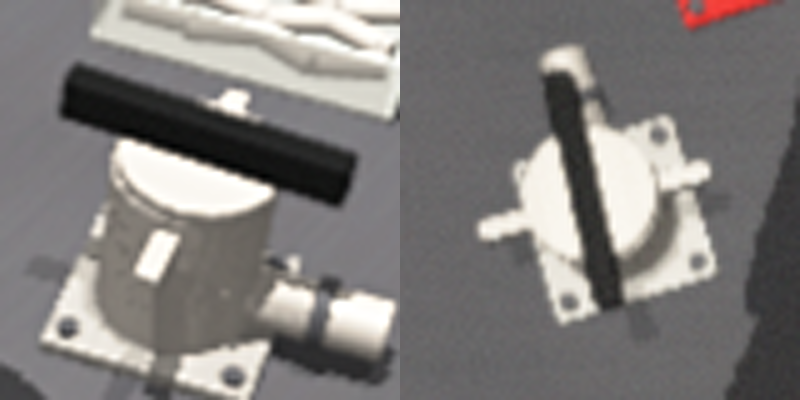

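The crop shows the cap fully down with its bar (top crop (560,75) to (610,305)) square to the ears ((482,230) to (708,172)) within about 2°. The ears haven't moved and the gripper is clear, so I'm handing in.

```bash
python3 -c "
from rig import *
print(finish_job())"
```

```text
the job is handed in; nothing more can be done
None
```

The job is handed in, with no verdict returned: the stage and then the cap were each turned clockwise to their stops, the cap sits fully down with its bar square to the ears within about 2°, and the gripper is clear of everything.

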